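# Pump up the vacuum lifter on a glass shelf

## Task

The vacuum lifter on the glass shelf holds too little vacuum: use the fingertips to push its red pump plunger all the way down and let it spring fully back up, again and again, until the orange indicator pin has come fully out with its green foot showing, then leave the plunger up. Only push: do not take hold of or press on the yellow handle or the pin, and leave the goblet, mug and tape roll standing where they are.

Things in the scene. Friction and masses are not known exactly. Their poses are not given: they have to be found in the camera images.
- lifter: round vacuum lifter that stays put on the glass: black rubber pad 190 mm across, aluminium disc 152 mm across on it (top 30 mm above the origin); on the disc a steel pump cylinder (36 mm diameter, 70 mm tall) at x = -55 mm and a black gauge block (36 x 36 x 45 mm, top 75 mm above the origin) at x = +50 mm. Origin at the centre of the pad's underside; z up
- handle: yellow carrying handle of the lifter, an 18 mm thick bar along the lifter's y axis across its middle, 134 mm long overall, its top 95 mm above the pad's underside; not to be touched. Origin as the lifter's
- plunger_top (a point): centre of the flat top of the red plunger head (44 mm diameter, 11 mm thick); 146 mm above the pad's underside at rest; moves straight down with the plunger
- plunger (a joint): how far the plunger is pressed, m: 0 = fully up, 0.028 = at the bottom, a hard stop. A spring always returns it; about 5 N to start and 11 N at the bottom when pushed slowly, 5 N more per 0.1 m/s; let go, it takes about 0.25 s to come up. A stroke counts when it is pushed beyond about 0.025 and then let back above about 0.003
- pin: round orange indicator pin, 12 mm diameter, standing out of the top of the black gauge block, its green foot (5 mm tall) shows whole only when it is fully out. Not to be touched. Origin at the centre of its top, 80 mm above the pad's underside when in and 104 mm when fully out
- pin_travel (a joint): how far the pin has come out, m: 0 = in, 0.024 = fully out. It starts anywhere from 0 to 0.013 and each full pump stroke raises it about 0.005 during the push (the first stroke 0.001 to 0.008); it sinks back up to 0.001 as the plunger returns and then stays. The step before fully out rests at about 0.0185. Once it is fully out more strokes do nothing
- pane: pale green glass shelf 250 x 290 mm on a grey felt mat 270 x 310 mm lying on the bench, top face 12 mm above the bench; origin at the centre of the underside
- goblet: stemmed wine glass, 145 mm tall, 74 mm across, standing beside the glass shelf; origin at the centre of its foot
- mug: white mug, 80 mm across, 85 mm tall, standing beside the glass shelf; origin at the centre of its underside
- tape_roll: amber roll of packing tape, 90 mm across, 48 mm tall, lying flat beside the glass shelf; origin at the centre of its underside

How it is judged:
By the outcome, as a careful person would: the job done as asked, in the order asked, and still so for the second after the job is handed in, with the robot touching nothing.
It also fails if it takes over 48 s, if anything falls off the work surface, if the arm or the gripper's body presses on something with over 40 N, if the wrist force passes 120 N, or if a joint passes its speed limit or range.

## Robot

A 7-joint arm with a two-finger parallel gripper is mounted at the origin on the work surface. World frame = base frame: x ahead of the robot, y to its left, z up, the work surface at z = 0. Lengths are in mm, angles in rad, forces in N, time in s.
With the tool pointing down it reaches from about 425 to 800 mm from the base axis. Payload 8.3 kg.
Tool frame: the origin (TCP) lies midway between the tips of the shut fingers; the grasp point (between the pads) lies 19 mm behind it (env.grip_depth is the distance from the TCP to the grasp point, in mm); z points along the fingers, y is the direction in which the jaws open and shut (so a half turn about z gives the same grasp; the last joint's range is limited). The gripper opens to 85 mm and grips with 20 to 120 N. Pads are 22 mm wide; open, the fingers measure 114 mm over their backs; the gripper's body (76 mm by 85 mm) begins 54 mm behind the grasp point. The pads swing forward as they close: fully open they stand 13 mm farther back than shut.
Start: joints at [-1.244, 0.383, 0.016, 1.37, -0.006, 1.388, -0.046], TCP at [237.448, 578.117, 206.879] pointing down, gripper open.
Joint ranges: [-2.95, 2.95], [-0.25, 2.06], [-1.52, 1.56], [0.18, 2.33], [-1.44, 4.58], [0.02, 2.06], [-3.01, 3.01]. Speed limits (rad/s): [2.39, 2.39, 3.01, 3.01, 3.14, 3.14, 3.14].

## Interface

Orientations are given as [roll, pitch, yaw] about the fixed x, y, z axes, in that order (R = Rz(yaw) Ry(pitch) Rx(roll)).
In Python, from bench import observe, vision, workorder, env gives the robot as it stands.
- The arm moves only by the shell command python3 -m handwheel 'ROWS' [FORCE]. ROWS is JSON, a list of rows, each a list of 3 entries, a list of its own where there are three numbers: the shift along the tool's x, y, z in m, then the turn about the tool's z in degrees, then the opening, from 0 (shut) to 1 (fully open). A call has 1 to 5 rows; each row is the pose to reach, as a shift and turn from the pose commanded when the call began, along the tool's axes at that moment; what a row does not reach only later rows make up. A row lasts 1/10 s, in which the tool goes at most 50 mm and 8.59 degrees, less where a joint would pass 70% of its speed; a pose out of reach is approached as far as the arm can. A call with a gripper value outside its range is refused whole. The fingers move at their own pace and stop on an object; FORCE is the grip in N (left out, the last holds). Time passes only in rows, so rows that repeat a pose let the fingers close. It gives the time, the measured TCP pose, the force and the opening at its end, in the units of the state.
- observe(): the state, without advancing time (a new reading comes with each control period).
- vision.camera(name): name is "scene" or "top"; returns the picture (384x512x3 uint8, blue, green, red); there is no depth.
- vision.calibration(name): a dict with "K" (3x3 intrinsics, pixels), "R" (3x3) and "t" (3): a world point X has camera coordinates R X + t. Camera axes: x right, y down, z forward; pixel columns grow to the right and rows downward; lengths in mm; the calibration is good to about 2 mm. A picture is of the moment at which its call begins. calibration takes no time and is no camera call.
- workorder.sign_off(): hands the job in, once; it reports no verdict.
The state is a dict: "time": time; "joint_positions": joint angles; "qvel": joint speeds; "joint_efforts": joint torques, N m; "tool_pos": TCP position; "ee_rot": TCP orientation; "force": force on the tool from outside, world axes, zero at the start; "torque": the same for the moment, N m; "opening": finger opening in mm.
Only numpy, scipy, OpenCV 4.12 (cv2) and the standard library are available. Lean on these libraries where they do the work, as an engineer would, in place of code of your own. Each camera call takes 0.05 s, during which the arm holds its last target. There are 200 camera calls.

## Working session

There is one attempt and no reset: what is moved stays moved. The work goes in short steps, Python scripts to look and compute and a shell command to move; the robot and the scene stay as the last step left them, time stands still between calls to the robot, and variables do not carry over. Pictures are saved under pics/ and viewed, about 8 in all and at most 12, crops included, and the job is handed in when it is done.

```bash
mkdir -p pics
python3 - <<'E'
from bench import observe, vision, env
import cv2,numpy as np
s=observe();print(s)
a=vision.camera("scene");b=vision.camera("top")
cv2.imwrite("pics/s0.png",a);cv2.imwrite("pics/t0.png",b)
cv2.imwrite("pics/both0.png",cv2.resize(np.vstack([a,b]),None,fx=.78,fy=.78))
for n in("scene","top"):
  c=vision.calibration(n);print(n,c, -np.array(c["R"]).T@np.array(c["t"]))
E
```

```text
{'time': 0.0, 'joint_positions': array([-1.2438859 ,  0.38423549,  0.01640685,  1.37114729, -0.00628605,
        1.38819888, -0.04649988]), 'qvel': array([ 0.00068069, -0.00083343,  0.00140384, -0.00073389, -0.00193908,
       -0.00078394, -0.00154577]), 'joint_efforts': array([-1.11652946e-04, -6.27592778e+01,  8.44339002e-01, -3.71814930e+01,
        1.66435749e-02,  1.43363897e-02,  8.78203195e-05]), 'tool_pos': array([237.29132043, 577.6124437 , 205.88395297]), 'ee_rot': array([-3.13965469e+00,  6.07054728e-05,  2.75181825e+00]), 'force': array([-0.17493801,  0.73019087,  0.20449373]), 'torque': array([ 0.02679585,  0.02832671, -0.02523798]), 'opening': 85.4922077716843}
scene {'K': array([[429.66519879,   0.        , 251.88658612],
       [  0.        , 429.66519879, 189.91300584],
       [  0.        ,   0.        ,   1.        ]]), 'R': array([[ 0.45906362,  0.88839779, -0.00315502],
       [ 0.62691814, -0.32646089, -0.7073874 ],
       [-0.6294714 ,  0.32275788, -0.70681901]]), 't': array([-316.7387898 , -258.67149526, 1492.58820699])} [1247.1106907  -284.8006889   871.00944416]
top {'K': array([[409.28268839,   0.        , 249.13056634],
       [  0.        , 409.28268839, 196.43022334],
       [  0.        ,   0.        ,   1.        ]]), 'R': array([[-0.01337859, -0.99935687,  0.03326939],
       [-0.99703843,  0.01081276, -0.07614097],
       [ 0.07573227, -0.03418952, -0.99654187]]), 't': array([  28.55086609,  583.99158998, 1075.79499829])} [ 501.17163054   58.99886349 1115.59057827]
```

View pics/both0.png

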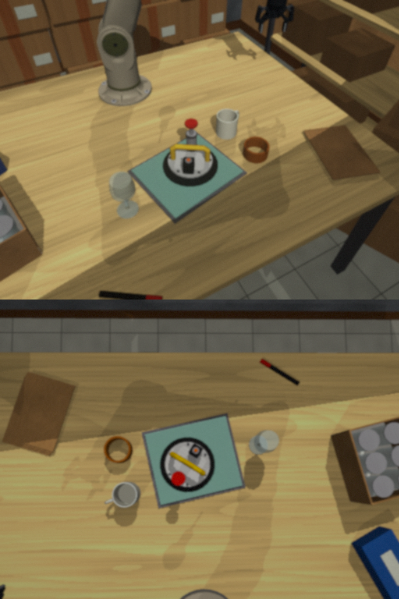

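The scene view shows the lifter on the pane, with the plunger on the robot side and the gauge block away from it. The mug and tape are to the left (+y) and the goblet is to the right. The gripper is well clear at +y. Next I'll locate the plunger, handle and pin.

```bash
cat > h.py <<'E'
import cv2,numpy as np
from bench import vision
def ray(n,p):
    c=vision.calibration(n);K,R,t=[np.array(c[k],float) for k in("K","R","t")]
    return -R.T@t, R.T@np.linalg.solve(K,[p[0],p[1],1])
def onz(n,p,z):
    o,d=ray(n,p);return o+d*(z-o[2])/d[2]
def proj(n,X):
    c=vision.calibration(n);K,R,t=[np.array(c[k],float) for k in("K","R","t")]
    q=K@(R@np.array(X,float)+t);return q[:2]/q[2]
def tri(p,q):
    A=np.zeros((3,3));b=np.zeros(3)
    for n,x in(("scene",p),("top",q)):
        o,d=ray(n,x);d=d/np.linalg.norm(d);M=np.eye(3)-np.outer(d,d);A+=M;b+=M@o
    return np.linalg.solve(A,b)
def mask(im,h0,h1,s=120,v=60):
    H=cv2.cvtColor(im,cv2.COLOR_BGR2HSV)
    if h0>h1: return cv2.inRange(H,(h0,s,v),(180,255,255))|cv2.inRange(H,(0,s,v),(h1,255,255))
    return cv2.inRange(H,(h0,s,v),(h1,255,255))
def blobs(m,roi,amin=8):
    k=np.zeros_like(m);x0,y0,x1,y1=roi;k[y0:y1,x0:x1]=m[y0:y1,x0:x1]
    n,_,st,c=cv2.connectedComponentsWithStats(k)
    return [(st[i].tolist(),c[i].round(1).tolist()) for i in range(1,n) if st[i][4]>=amin]
E
python3 - <<'E'
from h import *
a=cv2.imread("pics/s0.png");b=cv2.imread("pics/t0.png")
rs=(160,140,320,290);rt=(180,140,320,270)
for nm,h in(("red",(172,6)),("yel",(20,33)),("orange",(7,18)),("green",(45,75))):
    print(nm,"S",blobs(mask(a,*h),rs),"T",blobs(mask(b,*h),rt))
ca=cv2.resize(a[140:290,150:360],None,fx=3.6,fy=3.6,interpolation=cv2.INTER_CUBIC)
cv2.imwrite("pics/cs0.png",ca)
cb=cv2.resize(b[130:280,120:370],None,fx=3.2,fy=3.2,interpolation=cv2.INTER_CUBIC);cv2.imwrite("pics/ct0.png",cb)
E
```

```text
red S [([238, 153, 15, 12, 141], [244.9, 158.2])] T [([219, 220, 19, 19, 270], [228.0, 229.3])]
yel S [([270, 154, 5, 5, 9], [271.9, 156.0]), ([232, 164, 5, 5, 14], [233.9, 165.9]), ([307, 182, 5, 8, 12], [308.8, 185.8]), ([218, 184, 52, 23, 500], [242.9, 191.6]), ([309, 196, 6, 10, 12], [311.2, 200.7]), ([313, 240, 3, 9, 9], [314.1, 244.0]), ([311, 255, 9, 13, 38], [315.2, 260.3]), ([288, 258, 4, 4, 8], [289.5, 259.4]), ([305, 261, 7, 5, 12], [308.2, 263.0]), ([299, 265, 6, 7, 13], [301.9, 268.1]), ([305, 266, 7, 4, 10], [307.7, 266.9]), ([291, 269, 5, 4, 8], [293.5, 270.5]), ([291, 269, 29, 21, 170], [308.8, 279.1]), ([276, 271, 6, 7, 11], [278.8, 273.8]), ([279, 275, 22, 15, 77], [289.5, 283.4]), ([267, 278, 11, 8, 27], [271.3, 281.6]), ([267, 287, 7, 3, 9], [269.9, 288.1])] T [([180, 140, 140, 47, 2021], [252.7, 153.3]), ([180, 175, 3, 15, 26], [180.7, 183.4]), ([213, 188, 107, 82, 1569], [284.4, 253.8]), ([218, 195, 45, 31, 330], [240.5, 209.8]), ([180, 200, 15, 48, 420], [185.3, 225.5]), ([180, 250, 22, 20, 311], [189.5, 260.5])]
orange S [([235, 150, 20, 16, 94], [244.4, 157.0]), ([311, 176, 9, 32, 218], [315.7, 191.4]), ([239, 203, 5, 4, 14], [241.2, 204.4])] T [([249, 191, 4, 5, 16], [250.5, 193.0])]
green S [] T []
```

View pics/cs0.png

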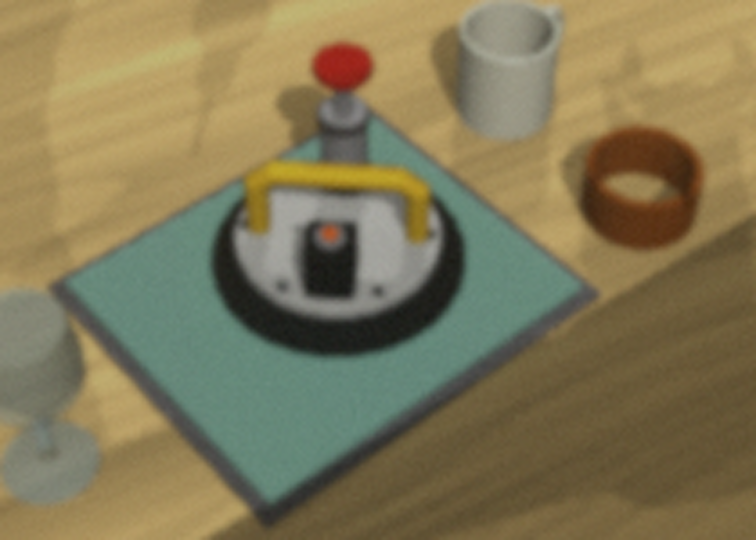

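View pics/ct0.png

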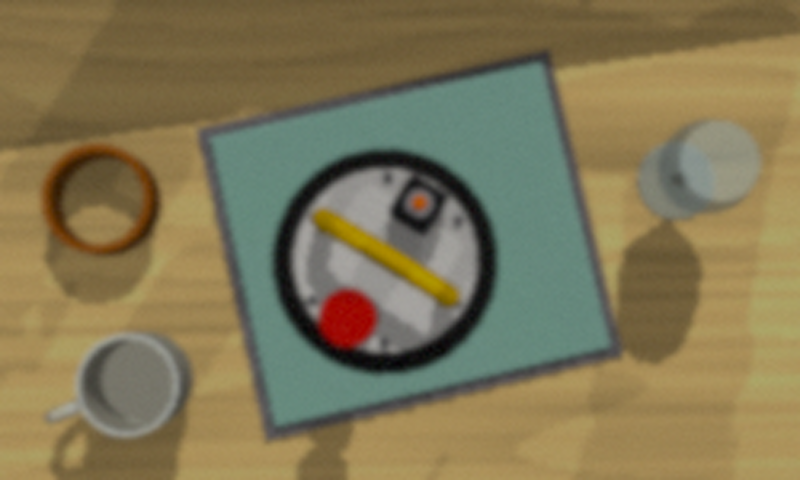

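Top view (crop): plunger at about (345,320), pin at (419,203), handle running (320,217) to (455,298). The scene crop shows only a small orange cap, so the pin is mostly in.

Run:
```python
from h import *
from bench import observe
P=tri((244.9,157.8),(228,229.3));print("tri red",P)
P=onz("top",(228,229.3),158);print("top z158",P,"scene z158",onz("scene",(244.5,157.5),158),"reproj",proj("scene",P))
pin=tri((241.2,204.4),(250.5,193));print("pin",pin,"dist to plunger",np.linalg.norm((pin-P)[:2]))
print("handle mid",onz("top",(240.5,209.8),107)[:2])
for n,p in(("mug",(160,250)),("gob foot",(332,187))): print(n,onz("top",p,0))
s=observe();from scipy.spatial.transform import Rotation as Ro
R=Ro.from_euler("xyz",s["ee_rot"]).as_matrix();print(R.round(3));print("tool shift",R.T@(P+[0,0,22]-s["tool_pos"]))
```

```text
tri red [498.33039915  77.84184438 155.56066421]
top z158 [497.691779    76.42160595 158.        ] scene z158 [499.99413528  77.60974782 158.        ] reproj [243.67624485 157.11643161]
pin [587.93721221  21.71160427  94.64982344] dist to plunger 105.53398741580847
handle mid [545.00141895  46.12293763]
mug [444.10902946 262.42730754   0.        ]
gob foot [ 609.55902216 -208.34875551    0.        ]
[[-0.925  0.38  -0.001]
 [ 0.38   0.925 -0.002]
 [-0.    -0.002 -1.   ]]
tool shift [-431.33480838 -364.63906521   26.6383767 ]
```

```bash
python3 -m handwheel '[[[-0.03,-0.025,0],0,0],[[-0.066,-0.056,0],0,0],[[-0.102,-0.087,0],0,0],[[-0.138,-0.117,0],0,0],[[-0.174,-0.147,0],0,0]]' 40
python3 -m handwheel '[[[-0.036,-0.03,0],0,0],[[-0.072,-0.06,0],0,0],[[-0.108,-0.091,0],0,0],[[-0.144,-0.121,0],0,0],[[-0.18,-0.152,0],0,0]]'
python3 -m handwheel '[[[-0.036,-0.03,0],0,0],[[-0.062,-0.053,0],0,0],[[-0.077,-0.066,0],0,0],[[-0.077,-0.066,0],0,0]]'
python3 - <<'E'
from h import *
from bench import observe
from scipy.spatial.transform import Rotation as Ro
s=observe();print(s)
R=Ro.from_euler("xyz",s["ee_rot"]).as_matrix()
print("tool shift to top",R.T@(np.array([498.2,77,158])-s["tool_pos"]))
E
```

```text
time: 0.6
tool_pos: [343.0, 374.0, 206.5]
ee_rot: [-3.141, -0.0, 2.752]
force: [0.9, -0.1, 0.6]
opening: 12.3
time: 1.1
tool_pos: [451.6, 165.2, 206.8]
ee_rot: [3.142, -0.0, 2.752]
force: [0.5, 0.7, -0.4]
opening: 0.0
time: 1.5
tool_pos: [498.2, 72.9, 206.6]
ee_rot: [-3.14, 0.0, 2.746]
force: [0.2, 0.3, -0.5]
opening: -0.2
{'time': 1.5, 'joint_positions': array([-0.60157524,  0.11901799,  0.43130239,  1.71370309, -0.0498684 ,
        1.32045703,  1.01449421]), 'qvel': array([-0.03892791, -0.00950658, -0.06229805,  0.01363839, -0.00855525,
        0.00494809, -0.05085716]), 'joint_efforts': array([ 5.30487522e-01, -4.01450086e+01,  2.46586807e+00, -3.68049395e+01,
       -3.24756838e-02, -6.08210173e-02,  8.13745726e-01]), 'tool_pos': array([498.18858268,  72.9011439 , 206.63379148]), 'ee_rot': array([-3.14020199e+00,  3.24067347e-04,  2.74586655e+00]), 'force': array([ 0.23565956,  0.26525062, -0.53396674]), 'torque': array([-0.0511526 , -0.00398101, -0.00349495]), 'opening': -0.2147948776603339}
tool shift to top [ 1.58524558  3.85411383 48.62796755]
```

```bash
python3 -m handwheel '[[[0.001,0.003,0.015],0,0],[[0.001,0.003,0.03],0,0],[[0.001,0.003,0.04],0,0],[[0.001,0.003,0.04],0,0],[[0.001,0.003,0.04],0,0]]'
python3 - <<'E'
from h import *
a=vision.camera("scene");b=vision.camera("top")
f=lambda i:cv2.resize(i,(400,400),interpolation=cv2.INTER_CUBIC)
cv2.imwrite("pics/c1.png",np.hstack([f(a[130:230,195:295]),f(b[160:260,180:280])]))
E
```

```text
time: 2.0
tool_pos: [497.5, 80.3, 167.1]
ee_rot: [-3.141, -0.0, 2.752]
force: [-0.5, 0.2, 0.8]
opening: 0.2
```

View pics/c1.png

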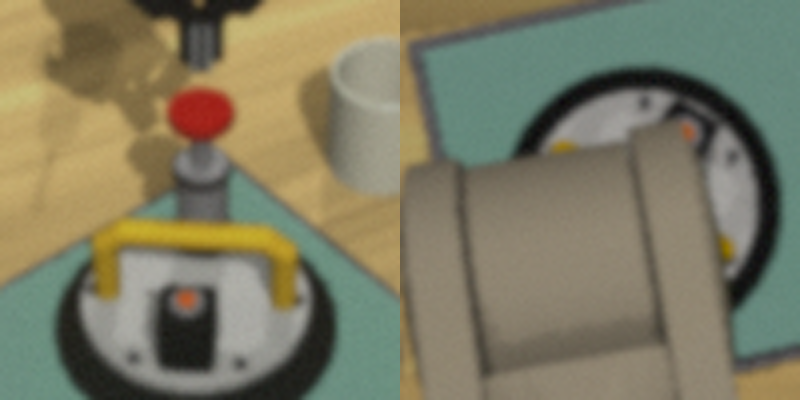

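Run:
```python
from h import *
from bench import observe
s=observe();T=s["tool_pos"];print(T,proj("scene",T),proj("top",T),proj("scene",[498,77,158]))
print("start tcp",proj("scene",[237.3,577.6,205.9]))
a=vision.camera("scene");cv2.imwrite("pics/s2.png",a)
print(blobs(mask(a,172,6),(160,140,320,290)))
s0=cv2.imread("pics/s0.png");f=lambda i:cv2.resize(i,(400,400),interpolation=cv2.INTER_CUBIC)
g=s0.copy();x,y=proj("scene",[237.3,577.6,205.9]);g=f(g[0:80,310:390]);cv2.drawMarker(g,(int((x-310)*5),int(y*5)),(0,0,255),0,15)
x,y=proj("scene",T);k=f(a[110:190,205:285]);cv2.drawMarker(k,(int((x-205)*5),int((y-110)*5)),(255,255,0),0,15)
cv2.imwrite("pics/c2.png",np.hstack([g,k]))
```

```text
[498.03731106  80.15110027 167.64239227] [244.99319695 153.84716519] [226.30327306 229.18788289] [243.93397514 157.11794465]
start tcp [346.46965444  52.04610291]
[([237, 153, 16, 12, 146], [244.8, 158.1])]
```

View pics/c2.png

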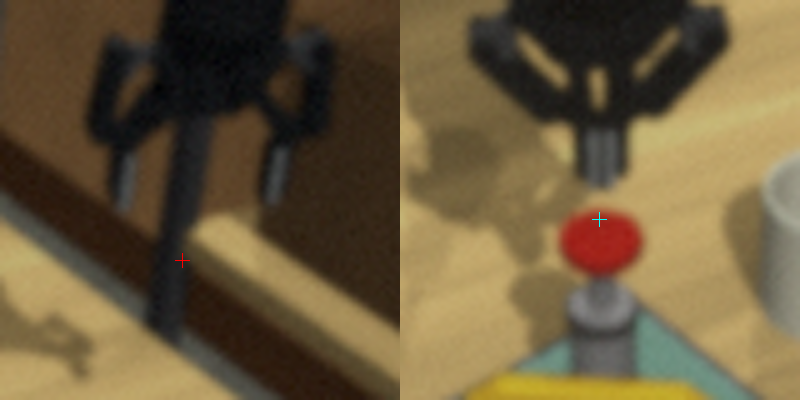

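Both at the start and here, the visible fingertips sit about 7 px above the projected TCP. I'll feel for contact slowly rather than trust either one.

```bash
python3 -m handwheel '[[[0,-0.002,0.004],0,0],[[0,-0.002,0.008],0,0],[[0,-0.002,0.01],0,0],[[0,-0.002,0.012],0,0]]'
python3 -m handwheel '[[[0,0,0.003],0,0],[[0,0,0.006],0,0],[[0,0,0.006],0,0]]'
python3 - <<'E'
from h import *
from bench import observe
s=observe();T=s["tool_pos"];print(T,s["force"],proj("scene",T))
a=vision.camera("scene");cv2.imwrite("pics/s3.png",a)
print(blobs(mask(a,172,6),(160,140,320,290)),blobs(mask(a,7,18),(230,195,255,215)))
cv2.imwrite("pics/c3.png",cv2.resize(a[110:220,205:285],(440,600),interpolation=cv2.INTER_CUBIC))
E
```

```text
time: 2.55
tool_pos: [496.8, 78.0, 154.6]
ee_rot: [-3.141, -0.0, 2.752]
force: [-0.5, -0.8, 0.2]
opening: -0.2
time: 2.85
tool_pos: [496.6, 78.0, 148.3]
ee_rot: [-3.141, -0.001, 2.752]
force: [0.0, 1.5, 1.0]
opening: -0.2
[496.59392968  78.00826841 148.34645752] [0.01417611 1.4751782  1.03500594] [244.10166041 159.55122724]
[([237, 153, 16, 12, 146], [244.6, 158.3])] [([240, 203, 4, 4, 14], [241.5, 204.3])]
```

View pics/c3.png

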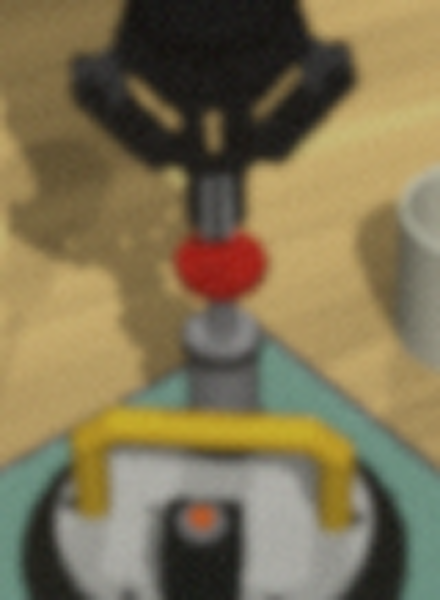

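The tips overlap the disc's far rim in front of it, with no contact at reading z=148. So the real tips are higher than the reported TCP. I'll continue down until there is force.

```bash
python3 -m handwheel '[[[0,0,0.003],0,0],[[0,0,0.006],0,0],[[0,0,0.006],0,0]]'
python3 -m handwheel '[[[0,0,0.003],0,0],[[0,0,0.006],0,0],[[0,0,0.006],0,0]]'
python3 - <<'E'
from h import *
from bench import observe
s=observe();T=s["tool_pos"];print(T,s["force"],s["torque"],proj("scene",T))
a=vision.camera("scene");cv2.imwrite("pics/s4.png",a)
print(blobs(mask(a,172,6),(160,140,320,290)),blobs(mask(a,7,18),(230,195,255,215)))
cv2.imwrite("pics/c4.png",cv2.resize(a[110:220,205:285],(440,600),interpolation=cv2.INTER_CUBIC))
E
```

```text
time: 3.2
tool_pos: [496.6, 78.0, 142.4]
ee_rot: [-3.141, -0.001, 2.752]
force: [-0.9, 0.8, -0.0]
opening: 0.1
time: 3.5
tool_pos: [496.5, 78.0, 136.3]
ee_rot: [-3.141, -0.001, 2.752]
force: [1.3, 0.1, 0.1]
opening: -0.3
[496.54746936  77.97539231 136.34708269] [1.31283611 0.07376675 0.12097443] [ 0.01567234 -0.02252587  0.0072304 ] [244.15642597 163.06600743]
[([237, 154, 16, 11, 117], [244.8, 159.1])] [([240, 203, 4, 4, 13], [241.4, 204.4])]
```

View pics/c4.png

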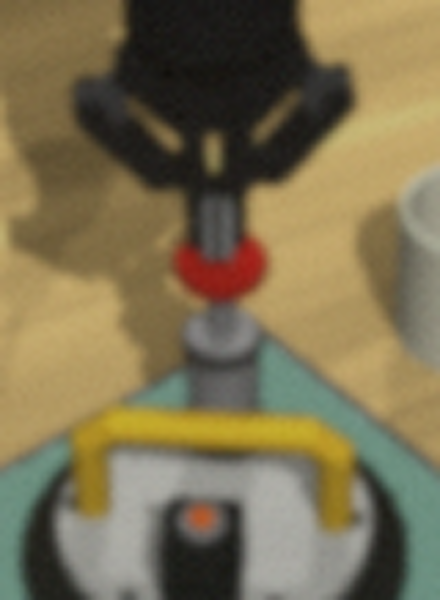

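The tips are now over the middle of the disc, just above contact. Continuing.

```bash
for i in 1; do python3 -m handwheel '[[[0,0,0.003],0,0],[[0,0,0.003],0,0]]'
python3 -m handwheel '[[[0,0,0.003],0,0],[[0,0,0.003],0,0]]'; python3 -m handwheel '[[[0,0,0.003],0,0],[[0,0,0.003],0,0]]'; python3 -m handwheel '[[[0,0,0.003],0,0],[[0,0,0.003],0,0]]'; done
```

```text
time: 3.75
tool_pos: [497.1, 78.1, 133.9]
ee_rot: [3.141, 0.0, 2.752]
force: [0.1, 0.5, 0.6]
opening: -0.3
time: 3.95
tool_pos: [497.1, 78.1, 131.1]
ee_rot: [3.141, 0.0, 2.752]
force: [-1.3, 0.3, 5.3]
opening: -0.1
time: 4.15
tool_pos: [497.1, 78.1, 128.3]
ee_rot: [3.141, 0.0, 2.752]
force: [-1.3, 0.9, 6.7]
opening: -0.1
time: 4.35
tool_pos: [497.2, 78.1, 125.4]
ee_rot: [3.141, 0.0, 2.752]
force: [-2.3, -0.2, 6.9]
opening: 0.3
```

Contact is at z≈132.5, so the bottom should be near 104.5. I'll push on until the hard stop shows up in the force.

```bash
python3 -m handwheel '[[[0,0,0.005],0,0],[[0,0,0.01],0,0],[[0,0,0.014],0,0],[[0,0,0.018],0,0],[[0,0,0.018],0,0]]'
python3 -m handwheel '[[[0,0,0.002],0,0],[[0,0,0.002],0,0]]'
python3 -m handwheel '[[[0,0,0.0015],0,0],[[0,0,0.0015],0,0]]'
```

```text
time: 4.85
tool_pos: [497.3, 78.1, 107.6]
ee_rot: [3.141, 0.001, 2.752]
force: [-3.4, -0.4, 10.7]
opening: -0.1
time: 5.05
tool_pos: [497.2, 78.1, 105.8]
ee_rot: [3.141, 0.001, 2.752]
force: [-2.5, -1.1, 10.6]
opening: -0.3
time: 5.25
tool_pos: [497.3, 78.2, 105.6]
ee_rot: [3.14, 0.001, 2.752]
force: [-9.4, -1.6, 23.0]
opening: 0.4
```

Hard stop at z≈105.7 (23 N). Now release and check the pin.

```bash
python3 -m handwheel '[[[0,0,-0.014],0,0],[[0,0,-0.028],0,0],[[0,0,-0.038],0,0],[[0,0,-0.038],0,0],[[0,0,-0.038],0,0]]'
cat > look.py <<'E'
import sys
from h import *
from bench import observe
a=vision.camera("scene");cv2.imwrite(f"pics/{sys.argv[1]}.png",a)
print("red",blobs(mask(a,172,6),(215,140,275,185)));p=blobs(mask(a,7,18),(228,180,258,215))
print("pin",p,"green",blobs(mask(a,40,75,130,60),(225,185,262,215),3))
for z in(92,98,104,110,116): print(z,proj("scene",[588,22,z]).round(1),end=" ")
E
python3 look.py s5
```

```text
time: 5.75
tool_pos: [496.7, 78.1, 141.0]
ee_rot: [-3.141, -0.0, 2.752]
force: [-0.4, 0.7, -0.2]
opening: -0.0
red [([237, 153, 16, 12, 129], [244.7, 158.7])]
pin [([239, 202, 5, 5, 21], [241.1, 203.7])] green []
92 [240.8 205.1] 98 [240.7 203.5] 104 [240.7 201.8] 110 [240.6 200.1] 116 [240.6 198.4]
```

```bash
python3 -m handwheel '[[[0,0,0.01],0,0],[[0,0,0.02],0,0],[[0,0,0.03],0,0],[[0,0,0.038],0,0],[[0,0,0.038],0,0]]'
python3 -m handwheel '[[[0,0,-0.014],0,0],[[0,0,-0.028],0,0],[[0,0,-0.038],0,0],[[0,0,-0.038],0,0],[[0,0,-0.038],0,0]]'
python3 look.py s6
python3 -m handwheel '[[[0,0,0.01],0,0],[[0,0,0.02],0,0],[[0,0,0.03],0,0],[[0,0,0.038],0,0],[[0,0,0.038],0,0]]'
python3 -m handwheel '[[[0,0,-0.014],0,0],[[0,0,-0.028],0,0],[[0,0,-0.038],0,0],[[0,0,-0.038],0,0],[[0,0,-0.038],0,0]]'
python3 look.py s7
```

```text
time: 6.3
tool_pos: [497.6, 78.2, 105.5]
ee_rot: [3.139, 0.001, 2.752]
force: [-11.9, -3.2, 31.8]
opening: 0.1
time: 6.8
tool_pos: [496.5, 78.0, 140.5]
ee_rot: [-3.141, -0.001, 2.752]
force: [0.2, 0.3, -0.1]
opening: 0.0
red [([237, 153, 16, 12, 129], [244.8, 158.7])]
pin [([239, 200, 5, 7, 28], [241.1, 202.9])] green []
92 [240.8 205.1] 98 [240.7 203.5] 104 [240.7 201.8] 110 [240.6 200.1] 116 [240.6 198.4] time: 7.35
tool_pos: [497.6, 78.2, 105.5]
ee_rot: [3.139, 0.001, 2.752]
force: [-12.0, -1.6, 32.4]
opening: -0.3
time: 7.85
tool_pos: [496.5, 78.0, 140.5]
ee_rot: [-3.141, -0.001, 2.752]
force: [-0.1, 0.1, -0.3]
opening: 0.2
red [([237, 153, 16, 12, 130], [244.8, 158.7])]
pin [([239, 199, 5, 8, 34], [241.1, 202.3])] green []
92 [240.8 205.1] 98 [240.7 203.5] 104 [240.7 201.8] 110 [240.6 200.1] 116 [240.6 198.4]
```

```bash
python3 -m handwheel '[[[0,0,0.01],0,0],[[0,0,0.02],0,0],[[0,0,0.03],0,0],[[0,0,0.038],0,0],[[0,0,0.038],0,0]]'
python3 -m handwheel '[[[0,0,-0.014],0,0],[[0,0,-0.028],0,0],[[0,0,-0.038],0,0],[[0,0,-0.038],0,0],[[0,0,-0.038],0,0]]'
python3 look.py s8
python3 -m handwheel '[[[0,0,0.01],0,0],[[0,0,0.02],0,0],[[0,0,0.03],0,0],[[0,0,0.038],0,0],[[0,0,0.038],0,0]]'
python3 -m handwheel '[[[0,0,-0.014],0,0],[[0,0,-0.028],0,0],[[0,0,-0.038],0,0],[[0,0,-0.038],0,0],[[0,0,-0.038],0,0]]'
python3 look.py s9
python3 - <<'E'
import cv2,numpy as np
cv2.imwrite("pics/c9.png",np.hstack([cv2.resize(cv2.imread(f"pics/{s}.png")[185:225,228:258],(260,346),interpolation=cv2.INTER_CUBIC) for s in("s7","s8","s9")]))
E
```

```text
time: 8.4
tool_pos: [497.6, 78.2, 105.5]
ee_rot: [3.139, 0.001, 2.752]
force: [-11.2, -1.6, 32.2]
opening: 0.5
time: 8.9
tool_pos: [496.5, 78.0, 140.5]
ee_rot: [-3.141, -0.001, 2.752]
force: [0.5, -0.5, 0.3]
opening: -0.3
red [([237, 153, 16, 12, 130], [244.8, 158.7])]
pin [([239, 197, 5, 9, 35], [241.1, 201.2])] green []
92 [240.8 205.1] 98 [240.7 203.5] 104 [240.7 201.8] 110 [240.6 200.1] 116 [240.6 198.4] time: 9.45
tool_pos: [497.5, 78.2, 105.5]
ee_rot: [3.14, 0.001, 2.752]
force: [-12.0, -2.3, 32.2]
opening: 0.2
time: 9.95
tool_pos: [496.5, 78.0, 140.5]
ee_rot: [-3.141, -0.001, 2.752]
force: [-0.0, 0.1, 0.2]
opening: -0.1
red [([237, 153, 16, 12, 130], [244.7, 158.7])]
pin [([239, 197, 5, 8, 34], [241.1, 200.9])] green []
92 [240.8 205.1] 98 [240.7 203.5] 104 [240.7 201.8] 110 [240.6 200.1] 116 [240.6 198.4]
```

View pics/c9.png

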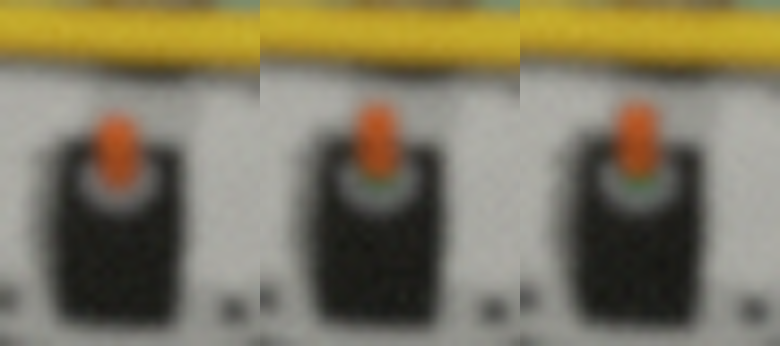

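The green foot has started to show (s8, s9). Extra strokes are harmless, so I'll do two more and compare.

```bash
python3 -m handwheel '[[[0,0,0.01],0,0],[[0,0,0.02],0,0],[[0,0,0.03],0,0],[[0,0,0.038],0,0],[[0,0,0.038],0,0]]'
python3 -m handwheel '[[[0,0,-0.014],0,0],[[0,0,-0.028],0,0],[[0,0,-0.038],0,0],[[0,0,-0.038],0,0],[[0,0,-0.038],0,0]]'
python3 look.py s10
python3 -m handwheel '[[[0,0,0.01],0,0],[[0,0,0.02],0,0],[[0,0,0.03],0,0],[[0,0,0.038],0,0],[[0,0,0.038],0,0]]'
python3 -m handwheel '[[[0,0,-0.014],0,0],[[0,0,-0.028],0,0],[[0,0,-0.038],0,0],[[0,0,-0.038],0,0],[[0,0,-0.038],0,0]]'
python3 look.py s11
python3 - <<'E'
import cv2,numpy as np
cv2.imwrite("pics/c11.png",np.hstack([cv2.resize(cv2.imread(f"pics/{s}.png")[185:225,228:258],(260,346),interpolation=cv2.INTER_CUBIC) for s in("s9","s10","s11")]))
E
```

```text
time: 10.5
tool_pos: [497.6, 78.2, 105.5]
ee_rot: [3.139, 0.001, 2.752]
force: [-11.8, -1.9, 32.9]
opening: -0.2
time: 11.0
tool_pos: [496.5, 78.0, 140.5]
ee_rot: [-3.141, -0.001, 2.752]
force: [0.2, -0.1, -1.0]
opening: -0.1
red [([237, 153, 16, 12, 130], [244.8, 158.7])]
pin [([239, 197, 5, 8, 34], [241.1, 200.9])] green []
92 [240.8 205.1] 98 [240.7 203.5] 104 [240.7 201.8] 110 [240.6 200.1] 116 [240.6 198.4] time: 11.55
tool_pos: [497.5, 78.2, 105.5]
ee_rot: [3.139, 0.001, 2.751]
force: [-11.1, -2.2, 31.6]
opening: 0.2
time: 12.05
tool_pos: [496.5, 78.0, 140.5]
ee_rot: [-3.141, -0.001, 2.752]
force: [0.0, 0.8, 0.5]
opening: 0.1
red [([237, 153, 16, 12, 132], [244.7, 158.7])]
pin [([239, 197, 5, 8, 34], [241.1, 200.9])] green []
92 [240.8 205.1] 98 [240.7 203.5] 104 [240.7 201.8] 110 [240.6 200.1] 116 [240.6 198.4]
```

View pics/c11.png

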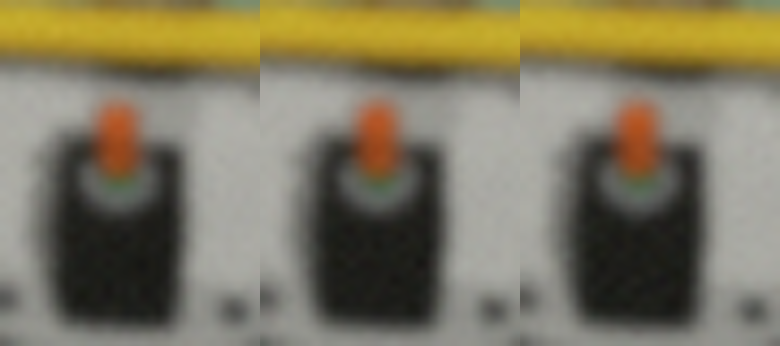

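The pin is identical across three looks with full strokes between them, so it is fully out with the green showing. Retract and do a final check.

```bash
python3 -m handwheel '[[[0,0,-0.03],0,0],[[0,0,-0.065],0,0],[[0,0,-0.1],0,0],[[0,0,-0.1],0,0],[[0,0,-0.1],0,0]]'
python3 look.py s12
python3 - <<'E'
import cv2
cv2.imwrite("pics/c12.png",cv2.resize(cv2.imread("pics/s12.png")[130:290,140:360],(770,560),interpolation=cv2.INTER_CUBIC))
E
```

```text
time: 12.6
tool_pos: [497.0, 78.1, 241.1]
ee_rot: [3.141, 0.0, 2.752]
force: [-0.6, 0.3, -0.1]
opening: -0.1
red [([238, 153, 15, 12, 144], [244.9, 158.2])]
pin [([239, 197, 5, 8, 35], [241.1, 200.6])] green []
92 [240.8 205.1] 98 [240.7 203.5] 104 [240.7 201.8] 110 [240.6 200.1] 116 [240.6 198.4]
```

View pics/c12.png

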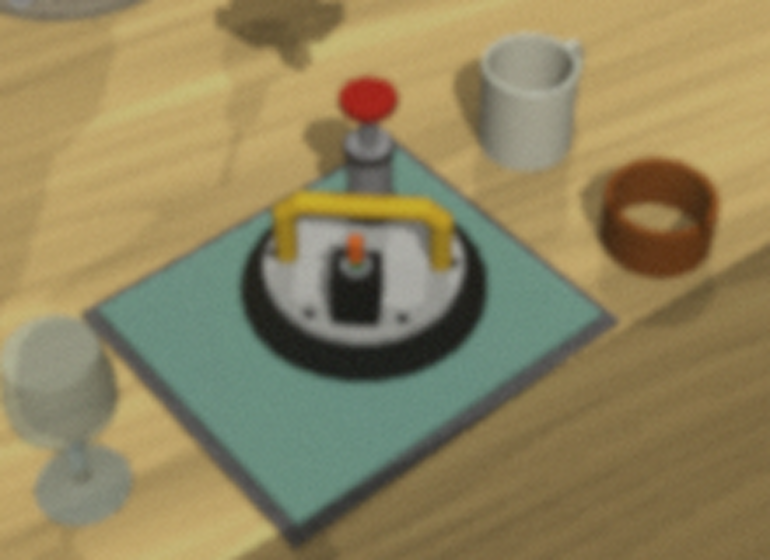

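The plunger is up, with its blob back at (244.9,158.2). The pin stands tall with green at its base, and the goblet, mug and tape have not moved. Handing in.

```bash
python3 -c "
from bench import workorder
print(workorder.sign_off())"
```

```text
the job is handed in; nothing more can be done
None
```

I pumped the plunger seven full strokes with the shut fingertips, drew the tool back up about 100 mm and handed the job in at about 12.6 s of the 48 s allowed. No verdict was reported.

**Strokes:** Each push reached the hard stop, with the force rising to 23–33 N. After each push I lifted the fingers clear so the plunger could spring fully up.

**Last checks:**
- **Pin:** its top rose about 6 px (about 21 mm) and did not change over the last two strokes. Green is visible at its base.
- **Plunger:** it is back at its original image position, fully up.
- **Robot:** about 0 N on the tool, touching nothing.
- **Other things:** the handle was not touched, and the goblet, mug and tape roll look unmoved.

**Checks that disagreed:**
- **Fingertip height:** the real fingertips were about 25 mm higher than the reported TCP. I found this in the pictures and from contact, and set the stroke by force.
- **Green foot:** my green colour mask never picked it up because it covers too few pixels. I judged it by eye in the enlarged crops and from the pin no longer moving.

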